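# Unlock the lid stay and close the centrifuge

### The arm

A 7-joint arm with a two-finger parallel gripper is mounted at the origin on the work surface. World frame = base frame: x ahead of the robot, y to its left, z up, the work surface at z = 0. Lengths are in m, angles in rad, forces in N, time in s.
With the tool pointing down it reaches from about 0.425 to 0.925 m from the base axis. Payload 6.8 kg.
Tool frame: the origin (TCP) lies at the very end of the fingers, on their centre line; the grasp point (between the pads) lies 19 mm behind it (r.tcp_to_grasp is the distance from the TCP to the grasp point, in m); z points along the fingers, y is the line along which they close (so a half turn about z gives the same grasp; the last joint's range is limited). The gripper opens to 85 mm and grips with 20 to 120 N. Pads are 22 mm wide; open, the fingers measure 114 mm over their backs; the gripper's body (76 mm by 85 mm) begins 54 mm behind the grasp point. The pads swing forward as they close: fully open they stand 13 mm farther back than shut.
Start: joints at [1.006, 0.477, 0.022, 1.555, -0.011, 1.109, -0.083], TCP at [0.298, -0.606, 0.231] pointing down, gripper open.
Joint ranges: [-2.96, 2.96], [-0.34, 2.1], [-1.41, 1.46], [0.24, 2.44], [-1.37, 4.51], [0.17, 1.92], [-2.96, 2.96]. Speed limits (rad/s): [2.39, 2.39, 3.14, 3.14, 3.14, 3.14, 3.14].

### API

Orientations are given as a rotation vector (axis times angle).
In Python, from bench import r gives the robot as it stands.
- The arm moves only by the tool step_arm, never from a script. Its argument "moves" is a list of rows, each a list of 7 numbers: the shift along the tool's x, y, z in mm, then the turn, a rotation vector about the tool's x, y, z in rad, then the finger opening in mm, from 0 to 85.4. A call has 1 to 8 rows; each row is the pose to reach, as a shift and turn from the pose commanded when the call began, along the tool's axes at that moment; what a row does not reach only later rows make up. A row lasts 1/10 s, in which the tool goes at most 50 mm and 8.59 degrees, less where a joint would pass 70% of its speed; a pose out of reach is approached as far as the arm can. A call with a gripper value outside its range is refused whole. The fingers move at their own pace and stop on an object; "grip_force" is the grip in N (left out, the last holds). Time passes only in rows, so rows that repeat a pose let the fingers close. It gives the time, the measured TCP pose, the force, the opening and the grip force at its end, in the units of the state.
- r.get_obs(): the state, without advancing time (a new reading comes with each control period).
- r.grab_frame(name): name is "scene" or "side" or "wrist"; returns a dict with "image" (384x512x3 uint8, red, green, blue), "depth" (384x512 float32, m along the optical axis (not along the pixel's ray), 0 where there is no reading), "mtx" (3x3 intrinsics, pixels), "k1" (the pictures are not rectified: a ray, as slopes to the right and down, at radius r is drawn at 1 + k1 r^2 times it, then the intrinsics apply), "rvec" (rotation vector, rad) and "tvec" (3), from world to camera coordinates, as OpenCV has them. Camera axes: x right, y down, z forward; pixel columns grow to the right and rows downward; lengths in m; the calibration is good to about 2 mm. A picture is of the moment at which its call begins.
- r.hand_in(): hands the job in; it is judged then, once.
The state is a dict: "clock": time; "joints": joint angles; "qvel": joint speeds; "tau": joint torques, N m; "tcp_pos": TCP position; "orientation": TCP orientation; "contact_force": force on the tool from outside, world axes, zero at the start; "moment": the same for the moment, N m; "grip_width": finger opening in m; "gripper_force": force on a finger pad.
Only numpy, scipy, OpenCV 4.12 (cv2) and the standard library are available. Lean on these libraries where they do the work, as an engineer would, in place of code of your own. Each camera call takes 0.05 s, during which the arm holds its last target. There are 200 camera calls.

### The job

Close the centrifuge: lift the orange knob on the lid stay's knee past centre so that the stay unlocks, then lower the lid by hand without slamming it, and press it home near its front edge with the fingertips at a steady 13 N or so for about a second. Never push on the lid with more than 20 N, do not disturb the things around it, and let go at the end with the lid left closed.

Things in the scene. Friction and masses are not known exactly. Their poses are not given: they have to be found in the camera images.
- centrifuge: Low white bench centrifuge with an olive front panel, fixed to the bench, body 260 (x) x 240 (y) x 130 high. Origin: centre of its underside. Its x points from the front to the back (the hinge side), y to its left, z up. Offsets (x, y, z in mm) called 'machine' below are in this frame.
- lid (a joint): Lid angle, rad. 0: propped open, leaning back, 65 degrees above level; grows as it closes; 1.134: level; closed on its gasket it reads 1.11 to 1.16. The hinge is stiff: with the stay unlocked the lid stays where it is left (mass 0.3 to 0.6 kg, hinge friction 0.75 N m) and must be pushed all the way, with some 3 to 10 N near its front edge.
- lid_hinge (a point): Middle of the lid's hinge axis, along machine y at machine (110, 0, 140), level with the closed lid's underside. The closed lid lies on a rubber gasket under its front part; gaskets of different thickness are fitted, so the lid seats up to 4 mm above or below level at its front; the height is not measured. It is firm: about 15 N per mm.
- lid_press (a point): Point on the lid's outer face (top when closed), on its middle line, 195 from the hinge axis, 25 from the front edge. White slab 220 long x 210 wide x 16 thick, olive panel. Axes turn with the lid: x from front edge to hinge, z out of the outer face. Open, that face looks back and up: reach over the upper edge, put shut fingertips on it, draw it forward and down in an arc about the hinge.
- knee (a joint): Angle of the stay's knee, rad. 0: locked on its stop, sagging below centre; 0.122: both links in line (dead centre); greater: lifted past centre, free to fold upward. At 0 pushing the lid only loads the stay; just past centre it still jams, from about 0.3 it folds easily. About 1.8 with the lid closed.
- knob (a point): Centre of the orange knob on the knee: a cylinder 18 diameter, 40 long, along machine y, on the machine's right side (machine y -150 to -190; a thin pin joins it to the stay). Locked, it is at machine (-9, -170, 158). It moves on a circle of 101 radius about the axis of stay_pivot, up and toward the front; lifting takes 3 to 8 N, and it stays where it is left.
- stay_pivot (a point): Lower pivot of the stay on the machine's right side, at machine (-100, -131, 115); axis along machine y. Two steel links, each 101 long and 14 wide, lie at machine y -124 to -133: pivot to knee, and knee to a pin on the lid's right side 80 from the hinge. About 22 mm of knob travel along its circle brings knee to 0.3 or more.
- tube_rack_mid (a point): Bystander: blue tube rack 90 x 170 x 60 with capped tubes to 84 high mm, loose; the point is on its axis, 40 mm above the bench.
- amber_bottle_mid (a point): Bystander: amber bottle, 72 diameter, 150 high mm, loose; the point is on its axis, 75 mm above the bench.
- white_bottle_mid (a point): Bystander: white bottle with blue cap, 66 diameter, 140 high mm, loose; the point is on its axis, 70 mm above the bench.
- black_box_mid (a point): Bystander: black storage box 140 x 100 x 70 mm, loose; the point is on its axis, 35 mm above the bench.
- beaker_mid (a point): Bystander: clear beaker, 70 diameter, 85 high mm, loose; the point is on its axis, 42 mm above the bench.
- timer_mid (a point): Bystander: small white timer 70 x 50 x 22 mm, loose; the point is on its axis, 11 mm above the bench.

How it is judged:
On the way, in this order (a step that is already met when the one before it is completed fails the run):
1. the knee is lifted well past centre (knee above 0.22 rad) while the lid is still up (lid below 0.4 rad) (value of joint knee above 0.22 rad and value of joint lid below 0.4 rad), for 0.2 s.
2. the lid is more than half lowered (lid above 0.65 rad) (value of joint lid above 0.65 rad), for 0.05 s.
3. the closed lid (above 1.104 rad) is pressed home by the fingers with 9 N or more, for 0.5 s (value of joint lid above 1.104 rad and contact force between the fingers and lid above 9 N), for 0.5 s.
At the end, for the whole second after the job is handed in: the lid is closed on its gasket (lid joint above 1.104 rad, 0.03 rad short of level at most) and at rest, with the stay folded (knee above 1.5 rad) (value of joint lid above 1.104 rad and velocity of joint lid below 0.05 rad/s and value of joint knee above 1.5 rad); the robot touches nothing.
It fails at once if the lid is pushed with more than 20 N (contact force between any of the fingers, the arm and lid above 20 N).
It fails at once if the lid is slammed (closing faster than 1.2 rad/s) (velocity of joint lid above 1.2 rad/s).
It fails at once if a bystander is moved by more than 20 mm (distance of any of tube_rack_mid, amber_bottle_mid, white_bottle_mid, black_box_mid, beaker_mid, timer_mid from where it was at the start of the episode above 0.02 m).
It also fails if it takes over 59 s, if anything falls off the work surface, if the arm or the gripper's body presses on something with over 40 N, if the wrist force passes 120 N, or if a joint passes its speed limit or range.

## Working session

There is one attempt and no reset: what is moved stays moved. The work goes in short steps, Python scripts to look and compute and a tool call to move; the robot and the scene stay as the last step left them, time stands still between calls to the robot, and variables do not carry over. Pictures are saved under pics/ and viewed, at most 10 in all, crops included, and the job is handed in when it is done.

Besides the shell and the picture viewer there is one more tool, called after "Request:" in YAML: its name, and indented under it one key for each argument. step_arm: Moves the arm, as the interface text tells. Its arguments: {"type":"object","properties":{"moves":{"type":"array","items":{"type":"array","items":{"type":"number"}}},"grip_force":{"type":"number"}},"required":["moves"]}

```bash
ls; mkdir -p pics
cat > h.py <<'E'
import numpy as np, cv2
from scipy.spatial.transform import Rotation as R
from bench import r
def cloud(f):
    d=f["depth"];K=f["mtx"];h,w=d.shape
    u,v=np.meshgrid(np.arange(w),np.arange(h))
    dist=np.array([f["k1"],0,0,0,0],float)
    s=cv2.undistortPoints(np.stack([u,v],-1).reshape(-1,1,2).astype(np.float64),K,dist).reshape(h,w,2)
    pc=np.dstack([s[...,0]*d,s[...,1]*d,d])
    Rm=cv2.Rodrigues(np.array(f["rvec"],float))[0]
    P=(pc-np.array(f["tvec"]).reshape(3))@Rm
    P[d==0]=np.nan
    return P
E
python3 - <<'E'
from h import *
for n in("scene","side"):
    f=r.grab_frame(n);cv2.imwrite(f"pics/{n}0.png",f["image"][...,::-1]);np.savez(f"{n}0.npz",**{k:np.array(v) for k,v in f.items()})
    Rm=cv2.Rodrigues(np.array(f["rvec"],float))[0];print(n,-Rm.T@np.array(f["tvec"]).reshape(3),Rm[2],(f["depth"]>0).mean(),f["k1"])
print(r.get_obs())
E
```

```text
pics
scene [1.17345597 0.51677954 1.25789887] [-0.47683787 -0.3652254  -0.79952239] 0.9959716796875 0.002228728292100747
side [0.1830031  0.6741636  0.73160716] [ 0.40031896 -0.71166524 -0.57730175] 0.9959818522135416 -0.08579707773308184
{'clock': 0.1, 'joints': array([ 1.00586001,  0.47769641,  0.02233804,  1.55633975, -0.01153162,
        1.10927373, -0.08308715]), 'qvel': array([-0.00012139, -0.0013821 , -0.00027622, -0.00199665,  0.00095008,
        0.00023615, -0.00137322]), 'tau': array([ 5.15152729e-03, -5.97749126e+01,  1.61358096e+00, -2.81952202e+01,
        1.27139868e-02,  5.03022806e-03, -5.87822774e-05]), 'tcp_pos': array([ 0.29752294, -0.60531315,  0.23044234]), 'orientation': array([-3.05849644e+00, -7.11062303e-01,  6.92926906e-04]), 'contact_force': array([ 0.53200542, -0.23714678,  0.15978745]), 'moment': array([0.00765967, 0.01984326, 0.06008058]), 'gripper_force': 0.0, 'grip_width': 0.08556451515449119}
```

View pics/scene0.png

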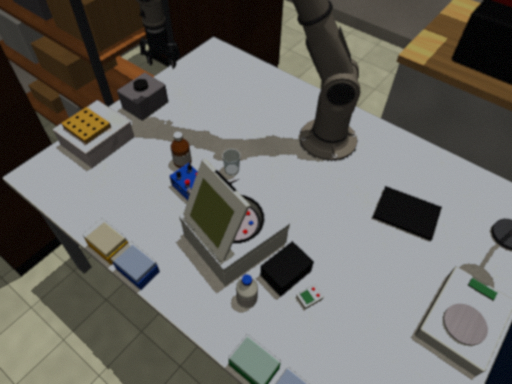

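View pics/side0.png

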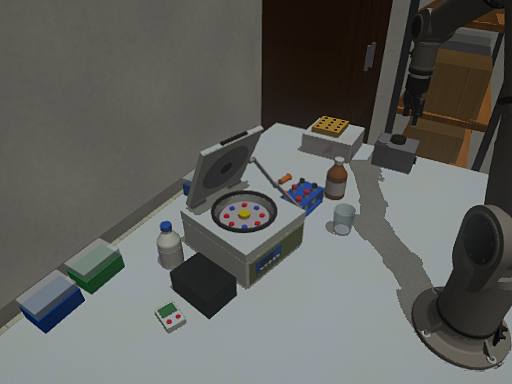

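The scene shows the open centrifuge (about px 235,235), with the amber bottle, rack and beaker on its right. The side view shows the orange knob at (286,178), the front panel at (275,258), and the rack (305,195) and amber bottle (335,178) close to the knob.

Run:
```python
from h import *
C=[];I=[]
for n in("scene","side"):
    f=dict(np.load(f"{n}0.npz"));P=cloud(f);C.append(P.reshape(-1,3));I.append(f["image"].reshape(-1,3))
    hsv=cv2.cvtColor(f["image"],cv2.COLOR_RGB2HSV)
    if n=="side":
        m=(hsv[...,0]>5)&(hsv[...,0]<16)&(hsv[...,1]>170)&(hsv[...,2]>110)
        m[:, :270]=0;m[:,300:]=0;m[:165]=0;m[195:]=0
        q=P[m];print("knob px",m.sum(),np.nanmedian(q,0),np.nanmin(q,0),np.nanmax(q,0))
        np.save("knobpts.npy",q)
    # seat
    def px(u,v): return P[v,u].round(3)
    if n=="side": 
        for a in [(210,225),(240,245),(275,258),(290,205),(335,185),(308,195),(170,248),(204,280),(170,316),(344,215),(225,165)]: print(a,px(*a))
A=np.vstack(C);J=np.vstack(I)
np.save("A.npy",A);np.save("J.npy",J)
# machine top
for n,P in zip(("scene","side"),C):
  t=P[(abs(P[:,2]-0.13)<0.006)&(P[:,0]>.3)&(P[:,0]<1.1)&(abs(P[:,1])<.6)]
  print(n,len(t))
  rc=cv2.minAreaRect(t[:,:2].astype(np.float32));print(rc)
  hh,xe,ye=np.histogram2d(t[:,0],t[:,1],bins=[np.arange(.3,1.1,.04),np.arange(-.6,.6,.04)])
  print(xe[0],ye[0]);print(hh.astype(int))
```

```text
knob px 44 [ 0.55873861 -0.14957928  0.16585929] [ 0.55038573 -0.16998102  0.16001894] [ 0.56879207 -0.13053247  0.16948759]
(210, 225) [0.651 0.112 0.13 ]
(240, 245) [0.541 0.138 0.131]
(275, 258) [0.481 0.06  0.049]
(290, 205) [ 0.506 -0.074  0.131]
(335, 185) [ 0.456 -0.339  0.065]
(308, 195) [ 0.514 -0.237  0.065]
(170, 248) [0.725 0.196 0.08 ]
(204, 280) [0.586 0.233 0.07 ]
(170, 316) [0.617 0.334 0.023]
(344, 215) [ 0.369 -0.169  0.084]
(225, 165) [0.664 0.01  0.259]
scene 1911
((0.5896730422973633, -0.08543208241462708), (0.6132650971412659, 0.2625347673892975), 77.0675048828125)
0.3 -0.6
[[  0   0   0   0   0   0   0   0   0   0   0   0   0   0   0   0   0   0
    0   0   0   0   0   0   0   0   0   0   0]
 [  0   0   0   0   0   0   0   0   0   0   0   0   0   0   0   0   0   0
    0   0   0   0   0   0   0   0   0   0   0]
 [  0   0   0   0   0   0   0   0   0   0   0   0   0   0   0   0   0   0
    0   0   0   0   0   0   0   0   0   0   0]
 [  0   0   0   0   0   3   0   0   0   0   0   0   0   2   0   0   0   0
    0   0   0   0   0   0   0   0   0   0   0]
 [  0   0   0
[... 3528 characters left out ...]
  0   0   0   0   0   0   0   0   0   0   0   0
    0   0   0   0   0   0   0   0   0   0   0]
 [  0   0   0   0   0   0   0   0   0   0   0   0   0   0   0   0   0   0
    0   0   0   0   0   0   0   0   0   0   0]
 [  0   0   0   0   0   0   0   0   0   0   0   0   0   0   0   0   0   0
    0   0   0   0   0   0   0   0   0   0   0]
 [  0   0   0   0   0   0   0   0   0   0   0   0   0   0   0   0   0   0
    0   0   0   0   0   0   0   0   0   0   0]
 [  0   0   0   0   0   0   0   0   0   0   0   0   0   0   0   0   0   0
    0   0   0   0   0   0   0   0   0   0   0]
 [  0   0   0   0   0   0   0   0   0   0   0   0   0   0   0   0   0   0
    0   0   0   0   0   0   0   0   0   0   0]]
```

Run:
```python
from h import *
A=np.load("A.npy");J=np.load("J.npy")
t=A[(abs(A[:,2]-0.13)<0.004)&(A[:,0]>.42)&(A[:,0]<.8)&(A[:,1]>-.15)&(A[:,1]<.155)]
rc=cv2.minAreaRect(t[:,:2].astype(np.float32));print(rc,cv2.boxPoints(rc))
ks=np.load("knobpts.npy")
# yaw: machine x axis. from box long side(260)
b=cv2.boxPoints(rc);e=[b[1]-b[0],b[2]-b[1]];e=max(e,key=np.linalg.norm);e=e/np.linalg.norm(e)
if e[0]<0:e=-e
yaw=np.arctan2(e[1],e[0]);c=np.array(rc[0]);print("yaw",yaw,c)
M=np.array([[np.cos(yaw),-np.sin(yaw)],[np.sin(yaw),np.cos(yaw)]])
Am=A.copy();Am[:,:2]=(A[:,:2]-c)@M
k=ks.copy();k[:,:2]=(ks[:,:2]-c)@M;print("knob machine",np.nanmin(k,0),np.nanmax(k,0),np.nanmedian(k,0))
# lid plane check: points in the slab
s=Am[(abs(Am[:,1])<.09)&(Am[:,2]>.2)&(Am[:,2]<.36)&(Am[:,0]>0)&(Am[:,0]<.3)]
d=np.array([np.cos(np.radians(65)),np.sin(np.radians(65))]);nrm=np.array([d[1],-d[0]])
q=(s[:,[0,2]]-[.11,.14]);print("lid n offs pct",np.percentile(q@nrm,[2,20,50,80,98]));
s=Am[(Am[:,2]>.2)&(Am[:,2]<.32)&(Am[:,0]>0.1)&(Am[:,0]<.3)&(abs(Am[:,1])<.12)];print("lid y ext",np.percentile(s[:,1],[0.5,99.5]))
# bystanders
z=A[:,2];m=(z>.012)&(z<.2)&(A[:,0]>.2)&(A[:,0]<1)&(abs(A[:,1])<.5)
m&=~((abs(Am[:,0])<.15)&(abs(Am[:,1])<.14))
g=np.zeros((160,200),np.uint8);ij=((A[m][:,:2]-[.2,-.5])/.005).astype(int);g[ij[:,0],ij[:,1]]=1
n,l,st,ce=cv2.connectedComponentsWithStats(cv2.dilate(g,np.ones((3,3))))
for i in range(1,n):
    mm=l[ij[:,0],ij[:,1]]==i
    if mm.sum()<30: continue
    p=A[m][mm];pm=Am[m][mm];print(mm.sum(),"world",p.min(0).round(3),p.max(0).round(3),"mach",pm.min(0).round(3),pm.max(0).round(3),J[m][mm].mean(0).astype(int))
o=r.get_obs();print(R.from_rotvec(o["orientation"]).as_matrix().round(3))
```

```text
((0.6095467805862427, 0.0075839608907699585), (0.2556506395339966, 0.2654300332069397), 77.06751251220703) [[ 0.45159048 -0.08729701]
 [ 0.71028775 -0.146701  ]
 [ 0.7675031   0.10246493]
 [ 0.5088058   0.16186891]]
yaw -0.2257145 [0.60954678 0.00758396]
knob machine [-0.01942749 -0.18559254  0.16001894] [-0.00769354 -0.14535502  0.16948759] [-0.01458837 -0.16503251  0.16585929]
lid n offs pct [-0.16734709 -0.1509616  -0.11296379 -0.07103909 -0.03859783]
lid y ext [-0.0907625   0.10727093]
286 world [0.2   0.328 0.012] [0.238 0.498 0.027] mach [-0.508  0.22   0.012] [-0.438  0.387  0.027] [14 13 14]
983 world [ 0.342 -0.233  0.012] [ 0.415 -0.161  0.089] mach [-0.216 -0.288  0.012] [-0.144 -0.215  0.089] [100 106 105]
1220 world [ 0.43  -0.405  0.012] [ 0.506 -0.335  0.153] mach [-0.091 -0.433  0.012] [-0.016 -0.362  0.153] [77 64 54]
1232 world [ 0.488 -0.327  0.012] [ 0.594 -0.128  0.17 ] mach [-0.06  -0.343  0.012] [ 0.045 -0.143  0.17 ] [ 50  57 100]
4275 world [0.524 0.159 0.012] [0.683 0.283 0.077] mach [-0.128  0.153  0.012] [0.02  0.26  0.077] [26 27 27]
916 world [0.583 0.293 0.012] [0.668 0.363 0.03 ] mach [-0.096  0.286  0.012] [-0.016  0.345  0.03 ] [111 120 109]
1490 world [0.714 0.146 0.012] [0.786 0.212 0.142] mach [0.063 0.164 0.012] [0.134 0.231 0.142] [90 94 96]
1096 world [ 0.855 -0.359  0.012] [ 0.94  -0.236  0.081] mach [ 0.296 -0.299  0.012] [ 0.403 -0.165  0.081] [133 125 102]
5559 world [0.849 0.26  0.012] [0.94  0.5   0.083] mach [0.125 0.301 0.012] [0.263 0.552 0.083] [ 88 105 102]
1453 world [ 0.855 -0.219  0.012] [ 0.94  -0.095  0.082] mach [ 0.264 -0.165  0.012] [ 0.371 -0.029  0.082] [ 89  99 114]
[[ 0.897  0.441 -0.001]
 [ 0.441 -0.897  0.001]
 [-0.    -0.002 -1.   ]]
```

```bash
cat >> h.py <<'E'
YAW=-0.2257; CEN=np.array([.6109,.0134]); cy,sy=np.cos(YAW),np.sin(YAW)
M3=np.array([[cy,-sy,0],[sy,cy,0],[0,0,1]])
def m2w(p): return M3@(np.array(p,float)/1000)+[*CEN,0]
def w2m(p): return 1000*(M3.T@(np.array(p)-[*CEN,0]))
# tool target: z down, y along machine x
RT=np.column_stack([np.cross(M3[:,0],[0,0,-1]),M3[:,0],[0,0,-1]])
def rel(p,Rt=RT,o=None):
    o=o or r.get_obs();Rc=R.from_rotvec(o["orientation"]).as_matrix()
    return np.r_[1000*Rc.T@(m2w(p)-o["tcp_pos"]),R.from_matrix(Rc.T@Rt).as_rotvec()].round(3)
E
python3 - <<'E'
from h import *
print(m2w([-9,-174,158]),rel([-9,-174,260]),rel([-9,-174,140]))
A=np.load("A.npy");Am=w2m(A.T[:3].T[0]) if 0 else ((A-[*CEN,0])@M3)*1000
s=Am[(abs(Am[:,1])<85)&(Am[:,2]>220)&(Am[:,2]<330)&(Am[:,0]>-20)&(Am[:,0]<200)]
q=s[:,[0,2]]-[110,140];print("lid normal off (0 / 16 expected)",np.percentile(q@[.9063,.4226],[2,20,50,80,98]))
E
```

```text
[ 0.56318903 -0.15417286  0.158     ] [ 4.37430e+02 -2.87725e+02 -2.91380e+01 -2.00000e-03 -1.00000e-03
 -8.88000e-01] [ 4.37440e+02 -2.87535e+02  9.08620e+01 -2.00000e-03 -1.00000e-03
 -8.88000e-01]
lid normal off (0 / 16 expected) [-2.34109786 -0.83364695 15.4184428  17.68183997 19.86260579]
```

Request:
step_arm:
  moves:
    - [0, 0, -29, 0, 0, 0, 60]
    - [50, -33, -29, 0, 0, -0.12, 60]
    - [95, -62, -29, 0, 0, -0.25, 60]
    - [140, -92, -29, 0, 0, -0.38, 60]
    - [185, -122, -29, 0, 0, -0.5, 60]
    - [230, -151, -29, 0, 0, -0.63, 60]
    - [275, -181, -29, 0, 0, -0.76, 60]
    - [320, -210, -29, 0, 0, -0.888, 60]
  grip_force: 20

```text
clock: 0.9
tcp_pos: [0.4759, -0.3024, 0.2601]
orientation: [-2.453, -1.963, 0.0]
contact_force: [1.3, -0.6, 0.2]
grip_width: 0.0598
gripper_force: 0.0
```

Run:
```python
from h import *
o=r.get_obs();print(o["clock"],w2m(o["tcp_pos"]),rel([-9,-174,260]),o["contact_force"],o["grip_width"])
```

```text
0.9 [ -60.86139912 -338.01724221  260.14073585] [ 1.63764e+02  5.26560e+01  1.06000e-01 -0.00000e+00  0.00000e+00
  5.00000e-03] [ 1.34130345 -0.55784355  0.18481309] 0.05979447715665691
```

Request:
step_arm:
  moves:
    - [45, 14, 0, 0, 0, 0, 60]
    - [90, 28, 0, 0, 0, 0, 60]
    - [134, 42, 0, 0, 0, 0, 60]
    - [134, 42, 0, 0, 0, 0, 60]
    - [134, 42, 30, 0, 0, 0, 60]
    - [134, 42, 60, 0, 0, 0, 60]
    - [134, 42, 60, 0, 0, 0, 60]
    - [134, 42, 60, 0, 0, 0, 60]

```text
clock: 1.7
tcp_pos: [0.5461, -0.1834, 0.2003]
orientation: [-2.457, -1.956, 0.001]
contact_force: [1.1, -0.2, 0.1]
grip_width: 0.06
gripper_force: 0.0
```

Run:
```python
from h import *
o=r.get_obs();print(o["clock"],w2m(o["tcp_pos"]),rel([-9,-174,140]),o["contact_force"])
for n in ("side","wrist"):
    f=r.grab_frame(n);P=cloud(f);hsv=cv2.cvtColor(f["image"],cv2.COLOR_RGB2HSV)
    m=(hsv[...,0]>5)&(hsv[...,0]<16)&(hsv[...,1]>170)&(hsv[...,2]>90)
    Pm=((P-[*CEN,0])@M3)*1000
    m&=(abs(Pm[...,0])<60)&(abs(Pm[...,1]+170)<50)&(Pm[...,2]>130)
    print(n,m.sum(),np.percentile(Pm[m],[2,50,98],axis=0).round(1).tolist() if m.any() else None)
    cv2.imwrite(f"pics/{n}1.png",f["image"][...,::-1])
```

```text
1.7 [ -19.07585227 -206.337632    200.34910182] [ 3.2338e+01  1.0130e+01  6.0340e+01 -1.0000e-03 -0.0000e+00 -1.0000e-03] [ 1.0606964  -0.24310546  0.10526617]
side 41 [[-19.6, -184.9, 158.2], [-15.2, -166.6, 165.2], [-8.8, -151.6, 168.5]]
wrist 1204 [[-18.1, -192.4, 160.1], [-9.4, -173.5, 164.2], [-2.1, -151.6, 167.4]]
```

View pics/wrist1.png

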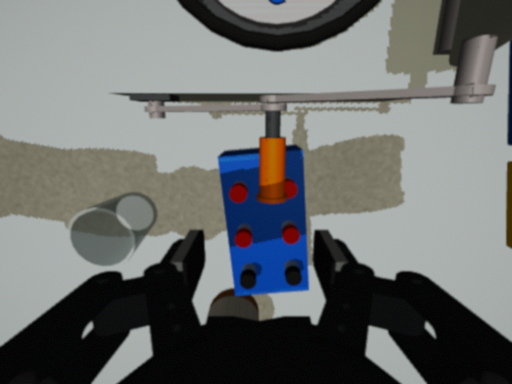

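The wrist view shows the knob at (272,168) between the fingers, the rack below it and the link at row 97. Measured knob centre is machine (-10,-172,158), as expected.

Request:
step_arm:
  moves:
    - [16, 5, 0, 0, 0, 0, 60]
    - [32, 9, 0, 0, 0, 0, 60]
    - [32, 9, 0, 0, 0, 0, 60]
    - [32, 9, 30, 0, 0, 0, 60]
    - [32, 9, 60, 0, 0, 0, 60]
    - [32, 9, 60, 0, 0, 0, 60]
    - [32, 9, 60, 0, 0, 0, 40]
    - [32, 9, 60, 0, 0, 0, 30]

```text
clock: 2.6
tcp_pos: [0.5637, -0.1546, 0.1423]
orientation: [2.456, 1.955, 0.003]
contact_force: [0.0, -0.5, 0.2]
grip_width: 0.0316
gripper_force: 0.0
```

Run:
```python
from h import *
o=r.get_obs();print(o["clock"],w2m(o["tcp_pos"]),rel([-10,-174,140]),o["contact_force"])
```

```text
2.6 [  -8.44680029 -174.30190884  142.34496359] [ 3.010e-01 -1.561e+00  2.340e+00  3.000e-03  0.000e+00 -1.000e-03] [ 0.00692972 -0.50488975  0.17655301]
```

Request:
step_arm:
  moves:
    - [0, -1.5, 1, 0, 0, 0, 15]
    - [0, -1.5, 1, 0, 0, 0, 5]
    - [0, -1.5, 1, 0, 0, 0, 5]
    - [0, -3, -2, 0, 0, 0, 5]
    - [0, -4.5, -5, 0, 0, 0, 5]
    - [0, -6, -8, 0, 0, 0, 5]
    - [0, -8.5, -12, 0, 0, 0, 5]
    - [0, -12, -16, 0, 0, 0, 5]
  grip_force: 20

```text
clock: 3.4
tcp_pos: [0.5545, -0.1523, 0.1582]
orientation: [2.453, 1.952, 0.009]
contact_force: [11.0, -3.5, -0.3]
grip_width: 0.0176
gripper_force: 20.6
```

Run:
```python
from h import *
o=r.get_obs();print(o["clock"],w2m(o["tcp_pos"]),o["contact_force"],o["grip_width"],o["gripper_force"])
```

```text
3.4 [ -17.87021136 -174.12920053  158.15385906] [10.98905681 -3.48314192 -0.27250131] 0.01758541331919479 20.577439963817596
```

Request:
step_arm:
  moves:
    - [0, -1, -3, 0, 0, 0, 5]
    - [0, -2, -6, 0, 0, 0, 5]
    - [0, -4, -9, 0, 0, 0, 5]
    - [0, -6, -12, 0, 0, 0, 5]
    - [0, -8, -15, 0, 0, 0, 5]
    - [0, -10, -18, 0, 0, 0, 5]
    - [0, -10, -18, 0, 0, 0, 5]
    - [0, -10, -18, 0, 0, 0, 5]

```text
clock: 4.2
tcp_pos: [0.5419, -0.1494, 0.1749]
orientation: [2.457, 1.955, 0.002]
contact_force: [4.0, -1.1, -0.8]
grip_width: 0.0169
gripper_force: 20.3
```

Run:
```python
from h import *
o=r.get_obs();print(o["clock"],w2m(o["tcp_pos"]),M3.T@o["contact_force"],o["grip_width"],o["gripper_force"])
f=r.grab_frame("side");P=cloud(f);hsv=cv2.cvtColor(f["image"],cv2.COLOR_RGB2HSV)
cv2.imwrite("pics/side2.png",cv2.resize(f["image"][100:260,160:373,::-1],(800,600)))
Pm=((P-[*CEN,0])@M3)*1000
s=Pm[(abs(Pm[...,1])<85)&(Pm[...,2]>180)&(Pm[...,2]<330)&(Pm[...,0]>-40)&(Pm[...,0]<150)]
q=s[:,[0,2]]-[110,140];q=q[np.linalg.norm(q,axis=1)<215]
a=np.degrees(np.arctan2(q[:,1],-q[:,0]));print(np.percentile(a,[5,50,95]))
```

```text
4.2 [ -30.84179545 -174.13388213  174.87986105] [ 4.1402223  -0.15381673 -0.81137587] 0.01686987021830396 20.30467450618744
[57.31426361 58.13830971 58.69271727]
```

View pics/side2.png

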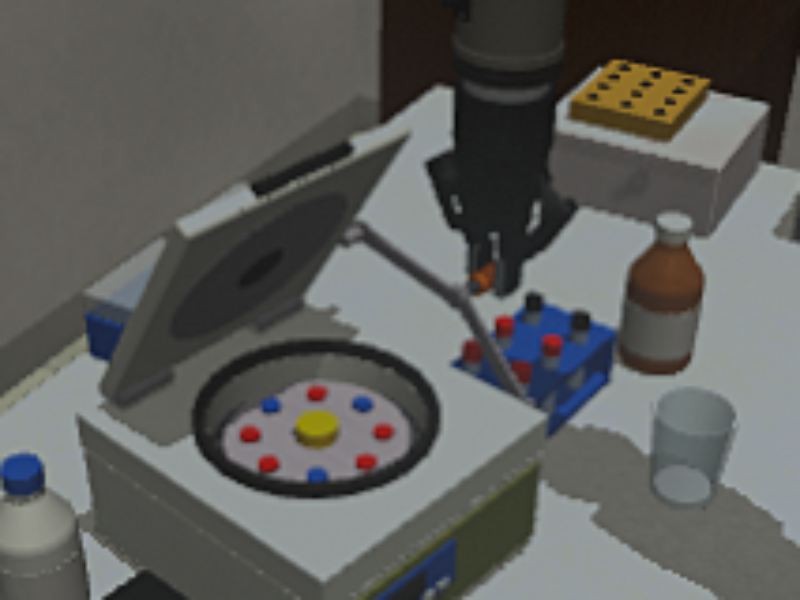

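The stay's knee is visibly lifted (crop px 465,297) and the lid stands at about 58° (lid ≈ 0.12 rad). I'll release the knob and go over the lid.

Request:
step_arm:
  moves:
    - [0, 0, 0, 0, 0, 0, 50]
    - [0, 0, 0, 0, 0, 0, 50]
    - [0, 0, 0, 0, 0, 0, 50]
    - [0, 0, -40, 0, 0, 0, 50]
    - [0, 0, -80, 0, 0, 0, 20]
    - [0, 0, -120, 0, 0, 0, 0]
    - [0, 0, -160, 0, 0, 0, 0]
    - [0, 0, -206, 0, 0, 0, 0]

```text
clock: 5.05
tcp_pos: [0.5398, -0.1487, 0.381]
orientation: [-2.456, -1.956, 0.003]
contact_force: [0.3, 0.2, -0.2]
grip_width: -0.0
gripper_force: 0.0
```

Run:
```python
from h import *
o=r.get_obs();print(o["clock"],w2m(o["tcp_pos"]),M3.T@o["contact_force"],o["grip_width"],rel([60,0,380]))
```

```text
5.05 [ -33.00274204 -173.93563149  381.04105813] [ 0.2887885   0.23349018 -0.1551441 ] -1.2042133899559793e-05 [ 1.73942e+02  9.29940e+01  7.88000e-01 -3.00000e-03  0.00000e+00
 -0.00000e+00]
```

Request:
step_arm:
  moves:
    - [35, 19, 0, 0, 0, 0, 0]
    - [70, 37, 0, 0, 0, 0, 0]
    - [105, 56, 0, 0, 0, 0, 0]
    - [140, 75, 0, 0, 0, 0, 0]
    - [174, 93, 0, 0, 0, 0, 0]
    - [174, 93, 0, 0, 0, 0, 0]
    - [174, 93, 0, 0, 0, 0, 0]
    - [174, 93, 0, 0, 0, 0, 0]

```text
clock: 5.85
tcp_pos: [0.6701, -0.0016, 0.3801]
orientation: [2.459, 1.955, -0.002]
contact_force: [-0.3, -0.7, 0.8]
grip_width: -0.0002
gripper_force: 0.0
```

```bash
cat > st.py <<'E'
from h import *
import sys
o=r.get_obs();t=w2m(o["tcp_pos"]);c=t[[0,2]]-[14.5,0]-[110,140]
# lid angle if corner touches: distance from hinge line with 16 offset
L=np.hypot(*c);phi=np.arctan2(c[1],-c[0])-np.arcsin(16/L)
print(o["clock"],"mach",t.round(1),"F",(M3.T@o["contact_force"]).round(2),"phi",np.degrees(phi).round(2),"s",np.sqrt(L*L-256).round(1),"theta",(np.radians(65)-phi).round(3))
E
python3 st.py
python3 - <<'E'
from h import *
f=r.grab_frame("side");P=cloud(f)
Pm=((P-[*CEN,0])@M3)*1000
s=Pm[(abs(Pm[...,1])<85)&(Pm[...,2]>180)&(Pm[...,2]<330)&(Pm[...,0]>-40)&(Pm[...,0]<150)]
q=s[:,[0,2]]-[110,140];q=q[np.linalg.norm(q,axis=1)<215]
a=np.degrees(np.arctan2(q[:,1],-q[:,0]));print(np.percentile(a,[5,50,95]))
E
```

```text
5.85 mach [ 61.   -1.4 380.1] F [-0.12 -0.71  0.76] phi 71.49 s 247.8 theta -0.113
[57.39824425 58.13951009 58.6628013 ]
```

Request:
step_arm:
  moves:
    - [0, 0, 20, 0, 0, 0, 0]
    - [0, 0, 40, 0, 0, 0, 0]
    - [0, 0, 60, 0, 0, 0, 0]
    - [0, -8, 60, 0, 0, 0, 0]
    - [0, -16, 60, 0, 0, 0, 0]
    - [0, -22, 60, 0, 0, 0, 0]
    - [0, -26, 60, 0, 0, 0, 0]
    - [0, -29, 60, 0, 0, 0, 0]

```text
clock: 6.7
tcp_pos: [0.6422, 0.0063, 0.3215]
orientation: [2.457, 1.956, 0.002]
contact_force: [0.7, -0.8, -0.2]
grip_width: 0.0001
gripper_force: 0.0
```

```bash
python3 st.py
```

```text
6.7 mach [3.210e+01 1.000e-01 3.215e+02] F [ 0.86 -0.62 -0.2 ] phi 58.52 s 203.0 theta 0.113
```

```bash
cat > plan.py <<'E'
import numpy as np,sys
a,b,s=map(float,sys.argv[1:4])
C=lambda p:np.array([110-s*np.cos(p)+16*np.sin(p),140+s*np.sin(p)+16*np.cos(p)])
for p in np.linspace(a,b,9)[1:]:
    d=C(np.radians(p))-C(np.radians(a));print(p,"tool y",d[0].round(1),"tool z",-d[1].round(1))
E
python3 plan.py 58.5 40 203;python3 plan.py 40 20 203
```

```text
56.1875 tool y -7.2 tool z 3.9
53.875 tool y -14.3 tool z 8.0
51.5625 tool y -21.2 tool z 12.5
49.25 tool y -28.0 tool z 17.2
46.9375 tool y -34.5 tool z 22.2
44.625 tool y -40.8 tool z 27.5
42.3125 tool y -46.9 tool z 33.0
40.0 tool y -52.8 tool z 38.7
37.5 tool y -6.1 tool z 6.5
35.0 tool y -11.9 tool z 13.2
32.5 tool y -17.4 tool z 20.2
30.0 tool y -22.6 tool z 27.4
27.5 tool y -27.5 tool z 34.8
25.0 tool y -32.0 tool z 42.5
22.5 tool y -36.2 tool z 50.3
20.0 tool y -40.1 tool z 58.3
```

First a shorter segment, to see the force.

Request:
step_arm:
  moves:
    - [0, -3.5, 2, 0, 0, 0, 0]
    - [0, -7, 4, 0, 0, 0, 0]
    - [0, -10.5, 6, 0, 0, 0, 0]
    - [0, -14, 8, 0, 0, 0, 0]

```text
clock: 7.1
tcp_pos: [0.6298, 0.0092, 0.3135]
orientation: [2.456, 1.955, 0.005]
contact_force: [2.1, -1.1, 5.1]
grip_width: 0.0002
gripper_force: 2.3
```

```bash
python3 st.py
```

```text
7.1 mach [1.940e+01 1.000e-01 3.135e+02] F [ 2.3  -0.62  5.06] phi 54.28 s 202.2 theta 0.187
```

Request:
step_arm:
  moves:
    - [0, -6.5, 4.5, 0, 0, 0, 0]
    - [0, -13, 9, 0, 0, 0, 0]
    - [0, -19, 14, 0, 0, 0, 0]
    - [0, -25, 19, 0, 0, 0, 0]
    - [0, -31, 25, 0, 0, 0, 0]
    - [0, -36, 31, 0, 0, 0, 0]
    - [0, -41, 37, 0, 0, 0, 0]
    - [0, -46, 43, 0, 0, 0, 0]

```text
clock: 7.9
tcp_pos: [0.5838, 0.0199, 0.2693]
orientation: [2.457, 1.957, 0.001]
contact_force: [0.3, -0.0, 4.2]
grip_width: 0.0002
gripper_force: 1.8
```

```bash
python3 st.py; python3 plan.py 37 20 200
```

```text
7.9 mach [-27.8   0.3 269.3] F [0.31 0.05 4.22] phi 35.74 s 199.2 theta 0.511
34.875 tool y -4.8 tool z 5.7
32.75 tool y -9.5 tool z 11.5
30.625 tool y -13.9 tool z 17.5
28.5 tool y -18.0 tool z 23.6
26.375 tool y -22.0 tool z 30.0
24.25 tool y -25.7 tool z 36.4
22.125 tool y -29.1 tool z 43.0
20.0 tool y -32.4 tool z 49.7
```

Request:
step_arm:
  moves:
    - [0, -4.5, 5.5, 0, 0, 0, 0]
    - [0, -9, 11, 0, 0, 0, 0]
    - [0, -13, 17, 0, 0, 0, 0]
    - [0, -17, 23, 0, 0, 0, 0]
    - [0, -21, 29, 0, 0, 0, 0]
    - [0, -24.5, 35, 0, 0, 0, 0]
    - [0, -28, 41, 0, 0, 0, 0]
    - [0, -31, 47, 0, 0, 0, 0]

```text
clock: 8.7
tcp_pos: [0.5536, 0.0266, 0.2218]
orientation: [2.458, 1.957, 0.001]
contact_force: [2.5, 0.9, 2.2]
grip_width: 0.0003
gripper_force: 1.3
```

```bash
python3 st.py; python3 plan.py 20 4 200
```

```text
8.7 mach [-5.880e+01  1.000e-01  2.218e+02] F [2.24 1.47 2.23] phi 19.47 s 200.0 theta 0.795
18.0 tool y -2.8 tool z 6.4
16.0 tool y -5.4 tool z 12.9
14.0 tool y -7.7 tool z 19.5
12.0 tool y -9.8 tool z 26.2
10.0 tool y -11.7 tool z 33.0
8.0 tool y -13.4 tool z 39.8
6.0 tool y -14.8 tool z 46.6
4.0 tool y -15.9 tool z 53.5
```

Request:
step_arm:
  moves:
    - [0, -2.5, 6, 0, 0, 0, 0]
    - [0, -5, 12, 0, 0, 0, 0]
    - [0, -7, 18, 0, 0, 0, 0]
    - [0, -9, 24, 0, 0, 0, 0]
    - [0, -11, 30, 0, 0, 0, 0]
    - [0, -12.5, 36, 0, 0, 0, 0]
    - [0, -14, 42, 0, 0, 0, 0]
    - [0, -15, 48, 0, 0, 0, 0]

```text
clock: 9.5
tcp_pos: [0.5389, 0.03, 0.1738]
orientation: [-2.458, -1.957, 0.0]
contact_force: [0.9, 0.8, 2.7]
grip_width: -0.0002
gripper_force: 1.0
```

```bash
python3 st.py
```

```text
9.5 mach [-7.390e+01  1.000e-01  1.738e+02] F [0.7  1.02 2.65] phi 5.1 s 200.6 theta 1.045
```

Request:
step_arm:
  moves:
    - [0, 0, 3, 0, 0, 0, 0]
    - [0, 0, 6, 0, 0, 0, 0]
    - [0, 0, 8, 0, 0, 0, 0]
    - [0, 0, 10, 0, 0, 0, 0]
    - [0, 0, 11, 0, 0, 0, 0]
    - [0, 0, 12, 0, 0, 0, 0]

```text
clock: 10.1
tcp_pos: [0.539, 0.0296, 0.1622]
orientation: [2.458, 1.956, -0.001]
contact_force: [-0.8, -0.3, 3.0]
grip_width: -0.0001
gripper_force: 1.0
```

Request:
step_arm:
  moves:
    - [0, 0, 0.6, 0, 0, 0, 0]
    - [0, 0, 1.2, 0, 0, 0, 0]
    - [0, 0, 1.8, 0, 0, 0, 0]

```text
clock: 10.4
tcp_pos: [0.5391, 0.0298, 0.1605]
orientation: [2.458, 1.956, -0.0]
contact_force: [-1.8, -0.4, 2.4]
grip_width: 0.0
gripper_force: 1.0
```

Request:
step_arm:
  moves:
    - [0, 0, 0.5, 0, 0, 0, 0]
    - [0, 0, 1, 0, 0, 0, 0]
    - [0, 0, 1.5, 0, 0, 0, 0]
    - [0, 0, 2, 0, 0, 0, 0]

```text
clock: 10.8
tcp_pos: [0.5391, 0.0299, 0.1585]
orientation: [2.458, 1.957, -0.0]
contact_force: [-2.0, -0.8, 1.4]
grip_width: -0.0001
gripper_force: 1.0
```

Request:
step_arm:
  moves:
    - [0, 0, 0.5, 0, 0, 0, 0]
    - [0, 0, 1, 0, 0, 0, 0]
    - [0, 0, 1.5, 0, 0, 0, 0]

```text
clock: 11.1
tcp_pos: [0.5391, 0.0299, 0.1573]
orientation: [2.458, 1.957, -0.0]
contact_force: [-3.7, -0.8, 7.6]
grip_width: -0.0001
gripper_force: 3.9
```

Request:
step_arm:
  moves:
    - [0, 0.3, 0.3, 0, 0, 0, 0]
    - [0, 0.5, 0.5, 0, 0, 0, 0]

```text
clock: 11.3
tcp_pos: [0.5391, 0.0299, 0.1571]
orientation: [-2.458, -1.957, 0.001]
contact_force: [-5.7, 0.9, 9.7]
grip_width: -0.0
gripper_force: 5.5
```

Request:
step_arm:
  moves:
    - [0, -0.5, 0.2, 0, 0, 0, 0]
    - [0, -1, 0.3, 0, 0, 0, 0]

```text
clock: 11.5
tcp_pos: [0.539, 0.03, 0.1571]
orientation: [2.457, 1.956, 0.001]
contact_force: [-3.6, -1.5, 8.5]
grip_width: 0.0005
gripper_force: 4.3
```

Request:
step_arm:
  moves:
    - [0, -0.3, 0.4, 0, 0, 0, 0]
    - [0, -0.5, 0.8, 0, 0, 0, 0]

```text
clock: 11.7
tcp_pos: [0.539, 0.03, 0.1569]
orientation: [2.457, 1.955, 0.002]
contact_force: [-3.5, -1.2, 14.7]
grip_width: -0.0002
gripper_force: 7.1
```

Around 15 N total; hold.

Request:
step_arm:
  moves:
    - [0, 0, -0.1, 0, 0, 0, 0]
    - [0, 0, -0.1, 0, 0, 0, 0]

```text
clock: 11.9
tcp_pos: [0.539, 0.03, 0.1569]
orientation: [2.457, 1.955, 0.002]
contact_force: [-3.6, -2.4, 11.5]
grip_width: 0.0003
gripper_force: 5.7
```

Request:
step_arm:
  moves:
    - [0, 0, 0, 0, 0, 0, 0]
    - [0, 0, 0, 0, 0, 0, 0]
    - [0, 0, 0, 0, 0, 0, 0]

```text
clock: 12.2
tcp_pos: [0.539, 0.03, 0.1569]
orientation: [2.457, 1.955, 0.002]
contact_force: [-3.5, -1.5, 11.2]
grip_width: 0.0002
gripper_force: 5.7
```

Request:
step_arm:
  moves:
    - [0, 0, 0, 0, 0, 0, 0]
    - [0, 0, 0, 0, 0, 0, 0]
    - [0, 0, 0, 0, 0, 0, 0]
    - [0, 0, 0, 0, 0, 0, 0]

```text
clock: 12.6
tcp_pos: [0.539, 0.03, 0.1569]
orientation: [2.457, 1.955, 0.002]
contact_force: [-3.1, -2.3, 11.4]
grip_width: 0.0004
gripper_force: 5.7
```

Request:
step_arm:
  moves:
    - [0, 0, 0.15, 0, 0, 0, 0]
    - [0, 0, 0.2, 0, 0, 0, 0]
    - [0, 0, 0.2, 0, 0, 0, 0]
    - [0, 0, 0.2, 0, 0, 0, 0]
    - [0, 0, 0.2, 0, 0, 0, 0]
    - [0, 0, 0.2, 0, 0, 0, 0]
    - [0, 0, 0.2, 0, 0, 0, 0]
    - [0, 0, 0.2, 0, 0, 0, 0]

```text
clock: 13.4
tcp_pos: [0.539, 0.03, 0.1568]
orientation: [2.457, 1.955, 0.002]
contact_force: [-4.1, -0.7, 13.7]
grip_width: -0.0002
gripper_force: 6.6
```

Request:
step_arm:
  moves:
    - [0, 0, 0, 0, 0, 0, 0]
    - [0, 0, 0, 0, 0, 0, 0]
    - [0, 0, 0, 0, 0, 0, 0]
    - [0, 0, 0, 0, 0, 0, 0]

```text
clock: 13.8
tcp_pos: [0.539, 0.03, 0.1569]
orientation: [2.457, 1.955, 0.002]
contact_force: [-5.1, -1.3, 13.4]
grip_width: 0.0005
gripper_force: 6.6
```

Pressed at about 13.5 N for more than a second. Release straight up.

Request:
step_arm:
  moves:
    - [0, 0, -1, 0, 0, 0, 0]
    - [0, 0, -4, 0, 0, 0, 0]
    - [0, 0, -15, 0, 0, 0, 0]
    - [0, 0, -40, 0, 0, 0, 0]
    - [0, 0, -75, 0, 0, 0, 0]
    - [0, 0, -100, 0, 0, 0, 0]
    - [0, 0, -100, 0, 0, 0, 0]
    - [0, 0, -100, 0, 0, 0, 0]

```text
clock: 14.6
tcp_pos: [0.5384, 0.0303, 0.256]
orientation: [2.457, 1.956, 0.002]
contact_force: [-0.1, -0.4, -0.4]
grip_width: 0.0002
gripper_force: 0.0
```

Run:
```python
from h import *
o=r.get_obs();print(o["clock"],o["tcp_pos"],o["contact_force"],abs(o["qvel"]).max())
f=r.grab_frame("side");P=cloud(f);Pm=((P-[*CEN,0])@M3)*1000
s=Pm[(abs(Pm[...,1])<100)&(Pm[...,2]>145)&(Pm[...,2]<170)&(Pm[...,0]>-105)&(Pm[...,0]<100)]
k=np.polyfit(110-s[:,0],s[:,2],1);print("lid slope rad, z at hinge",k, "lid",1.1345-k[0])
cv2.imwrite("pics/side3.png",f["image"][...,::-1])
```

```text
14.6 [0.5383742  0.03030955 0.25603227] [-0.0504173  -0.40035357 -0.40914829] 0.03042168698089727
lid slope rad, z at hinge [4.37629486e-03 1.56655905e+02] lid 1.130123705141793
```

View pics/side3.png

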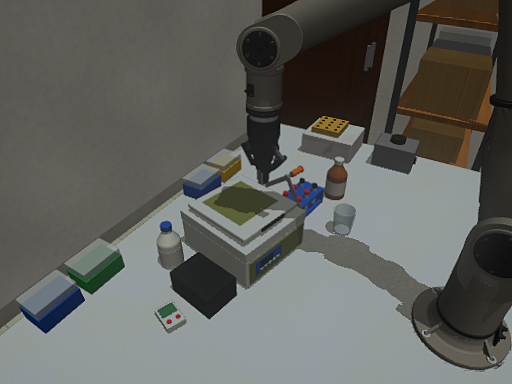

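The lid is shut (about px 245,208; lid ≈ 1.13), the stay is folded with the knob up at (297,171), the bystanders have not moved, and the arm is clear of everything.

```bash
python3 -c "
from bench import r
print(r.hand_in())"
```

```text
the job is handed in; nothing more can be done
None
```

The centrifuge is closed and the job is handed in (no verdict came back): the stay was unlocked, the lid lowered without slamming and pressed home at 11–15 N for about two seconds. After release the lid read about 1.13 rad, with nothing around it visibly moved and the arm clear.

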